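# Close up the network junction box

## Task

Put the loose cover plate back on the open white junction box, with its notched end at the box's black gland end, lowering it over the two pins (do not drop it) until it lies flush on the rim all round. Then turn the black latch knob clockwise as far as it goes, so that its bar holds the cover's edge down, and let go. Leave the other things on the desk where they are.

Things in the scene. Friction and masses are not known exactly. Their poses are not given: they have to be found in the camera images.
- housing: Open white plastic junction box fixed to the desk: 100 mm along its x, 150 along its y, rim 50 mm above the desk. Origin: centre of its underside; z up. Two steel pins, 6 mm thick with round tips, stand inside and rise 12 mm above the rim. The black blind gland sticks out of its +y end wall; the latch stands beyond its -y end.
- pin_a (a point): Point on the axis of the pin near the latch end, at rim height; in the box's frame x 34, y -58, z 50 mm.
- pin_b (a point): The same for the pin towards the gland end; in the box's frame x -34, y 44, z 50 mm. The pins fit the cover one way round only.
- cover: Loose white plate, 100 (x) x 150 (y) x 5 mm, 85-170 g, lying right way up on the desk. Origin: centre of its underside; z up. Grip rib on its middle: 14 mm thick (x), 56 long (y), top 29 mm above the underside. Two 10 mm through holes go over the pins; a notch 24 wide, 10 deep is cut in the middle of its +y end. When home, its axes are parallel to the box's, its origin 50 mm above the box's.
- hole_a (a point): Centre of the cover's hole for pin_a, at the underside; in the cover's frame x 34, y -58 mm.
- hole_b (a point): Centre of the cover's hole for pin_b, at the underside; in the cover's frame x -34, y 44 mm.
- rib (a point): Point to grip: middle of the cover's rib, 23 mm above the underside (18 mm above the plate's top face).
- latch (a joint): Turn latch, rad, 0 to 1.6 (hard stops), grows clockwise from above. Vertical axis at x 0, y -95 mm in the box's frame. Steel bar: reaches 42 mm from the axis, 12 wide, passes 2 mm above the seated cover. It points at (pi + 0.15 - latch), anticlockwise from the box's x axis: at 0-0.4 (its start) beside the box, clear of the cover; above 1.25 across its edge. Friction 0.06 N m; stays where left.
- latch_grip (a point): Point on the latch's axis at the height to grip, 82.5 mm above the desk. The black knob's grip is an upright bar, 12 mm thick, 40 mm long in the direction of the steel bar, from 67 to 93 mm above the desk.
- latch_tip (a point): Point 40 mm out from the axis along the latch's steel bar, which shows where the bar points.
- blank: Bystander: small square white blank plate, 70 x 70 x 6 mm, with a low block on it and no holes; NOT the cover.
- tub: Bystander: small grey plastic cup, 44 mm wide, 35 mm tall.
- driver: Bystander: screwdriver with black handle, lying flat.
- mug: Bystander: white mug, 80 mm wide, 92 mm tall.
- tablet: Bystander: tablet computer lying flat, 165 x 240 x 8 mm.
- jack: Bystander: loose black network jack, 34 x 22 x 18 mm.
- carton: Bystander: cardboard carton, 70 x 110 x 50 mm.

How it is judged:
On the way, in this order (a step that is already met when the one before it is completed fails the run):
1. the cover lies home on the box, over both pins and flush on the rim (horizontal distance between hole_a and pin_a below 0.004 m and horizontal distance between hole_b and pin_b below 0.004 m and z of cover in the frame of housing between 0.047 and 0.0525 m and angle between cover's own z axis and vertical below 0.035 rad), for 0.2 s.
2. the latch is turned across the cover's edge (all of step 1 and value of joint latch above 1.25 rad), for 0.2 s.
At the end, for the whole second after the job is handed in: The cover rests on the box the right way round: each hole within 4 mm of its pin, underside within 2.5 mm of the rim's height, level within 2 degrees, at rest; the latch stands beyond 1.25 rad, over the cover's edge (all of step 2 and linear speed of cover below 0.02 m/s); the robot touches nothing.
It fails at once if the cover is dropped onto the box (let go so high, over about 13 mm, that it falls faster than 0.5 m/s) (linear speed of cover above 0.5 m/s and horizontal distance between cover and housing below 0.06 m and contact force between the fingers and cover below 0.1 N).
It fails at once if another thing on the desk is shoved more than 40 mm or knocked over (distance of any of blank, tub, driver, mug, tablet, jack, carton from where it was at the start of the episode above 0.04 m or angle between any of mug, tub, carton's own z axis and vertical above 0.7 rad).
It also fails if it takes over 51 s, if anything falls off the work surface, if the arm or the gripper's body presses on something with over 40 N, if the wrist force passes 120 N, or if a joint passes its speed limit or range.

## Robot

A 6-joint arm with a two-finger parallel gripper is mounted at the origin on the work surface. World frame = base frame: x ahead of the robot, y to its left, z up, the work surface at z = 0. Lengths are in m, angles in rad, forces in N, time in s.
With the tool pointing down it reaches from about 0.2 to 0.875 m from the base axis. Payload 3.4 kg.
Tool frame: the origin (TCP) lies between the finger pads; the fingertips stand 17 mm ahead of it and the grasp point (between the pads) lies 2 mm behind it; z points along the fingers, y is the line along which they close (so a half turn about z gives the same grasp; the last joint's range is limited). The gripper opens to 94 mm and grips with 3 to 60 N. Pads are 16 mm wide; open, the fingers measure 119 mm over their backs; the gripper's body (75 mm by 177 mm) begins 78 mm behind the grasp point.
Start: joints at [1.201, 0.276, 1.505, -0, 1.361, -0.121], TCP at [0.142, 0.557, 0.202] pointing down, gripper open.
Joint ranges: [-2.89, 2.89], [-0.75, 2.08], [0.22, 2.7], [-1.18, 4.32], [0.11, 2.71], [-2.7, 2.7]. Speed limits (rad/s): [2.57, 2.57, 3.14, 3.14, 3.14, 3.14].

## Interface

Orientations are given as a rotation vector (axis times angle).
In Python, from workcell import env, imaging gives the robot as it stands.
- The arm moves only by the tool jog_arm, never from a script. Its argument "rows" is a list of rows, each a list of 7 numbers: the opening, from 0 (shut) to 1 (fully open), then the shift along the tool's x, y, z scaled (see below), then the turn, a rotation vector about the tool's x, y, z scaled (see below). In form: [[claw, x, y, z, rx, ry, rz], ...]. A call has 1 to 10 rows; each row shifts and turns the commanded pose from where the row before left it, along the tool's axes as they then stand; what a row does not reach is not made up. The controller multiplies each number of a shift by 800 mm and each number of a turn by 6 degrees. A row lasts 1/10 s, in which the tool goes at most 50 mm and 8.59 degrees, less where a joint would pass 70% of its speed; a pose out of reach is approached as far as the arm can. A call with a number of a shift or a turn outside -1 to 1 is refused whole. A call with a gripper value outside its range is refused whole. The fingers move at their own pace and stop on an object; "force" is the grip in N (left out, the last holds). Time passes only in rows, so rows that do not move let the fingers close. It gives the time, the measured TCP pose, the force, the opening and the grip force at its end, in the units of the state.
- env.state(): the state, without advancing time (a new reading comes with each control period).
- imaging.capture(name): name is "side" or "top" or "wrist"; returns a dict with "pixels" (480x640x3 uint8, red, green, blue), "intrinsics" (3x3 intrinsics, pixels), "R" (3x3) and "t" (3): a world point X has camera coordinates R X + t; the wrist camera has in their place "T_tool_cam" (4x4, takes a point from camera to tool coordinates, whose origin is the TCP and whose axes are the flange's). Camera axes: x right, y down, z forward; pixel columns grow to the right and rows downward; lengths in m; the calibration is good to about 2 mm. The wrist camera is an equidistant fisheye: a pixel r from the principal point sees the ray r / f radians off the axis. A picture is of the moment at which its call begins: read the wrist's pose just before it. There is no depth.
- env.job_done(): hands the job in; it is judged then, once.
Trained networks look in a picture, given as the dict that the camera call returned (one of the last four; its "shot" number tells which), for a name from the list of things; names that differ only in an ending like _2 or _b are one class to them, and where a whole thing is asked for, a point or a joint stands for the part that bears it (a point fixed in the world has none). Each returns a list of dicts, best first, with "conf" (0 to 1); they miss things now and then, are a little off and sometimes report something else, mostly with a low value. They report only what shows in the picture. A call takes as long as a camera call.
- imaging.boxes_of(picture, label): "at" ([row, column] in pixels, amid what is visible of it).
The state is a dict: "time_s": time; "q": joint angles; "joint_vel": joint speeds; "effort": joint torques, N m; "position": TCP position; "tcp_rot": TCP orientation; "contact_force": force on the tool from outside, world axes, zero at the start; "torque": the same for the moment, N m; "grip_width": finger opening in m; "gripper_force": force on a finger pad.
Only numpy, scipy, OpenCV 4.12 (cv2) and the standard library are available. Lean on these libraries where they do the work, as an engineer would, in place of code of your own. Each camera call takes 0.05 s, during which the arm holds its last target. There are 200 camera calls.

## Working session

There is one attempt and no reset: what is moved stays moved. The work goes in short steps, Python scripts to look and compute and a tool call to move; the robot and the scene stay as the last step left them, time stands still between calls to the robot, and variables do not carry over. Pictures are saved under pics/ and viewed, at most 11 in all, crops included, and the job is handed in when it is done.

Besides the shell and the picture viewer there is one more tool, called as name(argument=value, ...), one argument or row to a line, values as JSON. jog_arm: Moves the arm, as the interface text tells. Shifts and turns lie within -1 to 1; 1 stands for 800 mm of shift or 6 degrees of turn. Its arguments: {"type":"object","properties":{"rows":{"type":"array"},"force":{"type":"number"}},"required":["rows"]}

```bash
mkdir -p pics; ls
cat > h.py <<'E'
import numpy as np, cv2
from scipy.spatial.transform import Rotation as Ro
from workcell import env, imaging
def ray(p,rc,st=None):
    """world origin, direction for pixel row,col"""
    K=p["intrinsics"]; r,c=rc
    x=(c-K[0,2])/K[0,0]; y=(r-K[1,2])/K[1,1]
    if "R" in p:
        R=np.array(p["R"]); t=np.array(p["t"]); return -R.T@t, R.T@np.array([x,y,1])
    th=np.hypot(x,y); s=np.sin(th)/th if th>1e-9 else 1
    d=np.array([x*s,y*s,np.cos(th)]); T=np.array(p["T_tool_cam"])
    Rt=Ro.from_rotvec(st["tcp_rot"]).as_matrix()
    return Rt@T[:3,3]+np.array(st["position"]), Rt@T[:3,:3]@d
def onz(p,rc,z,st=None):
    o,d=ray(p,rc,st); return o+d*(z-o[2])/d[2]
def proj(p,X,st=None):
    K=p["intrinsics"]; X=np.array(X,float)
    if "R" in p: c=np.array(p["R"])@X+np.array(p["t"]); x,y=c[:2]/c[2]
    else:
        T=np.array(p["T_tool_cam"]); Rt=Ro.from_rotvec(st["tcp_rot"]).as_matrix()
        c=T[:3,:3].T@(Rt.T@(X-np.array(st["position"]))-T[:3,3]); q=np.hypot(c[0],c[1]); th=np.arctan2(q,c[2]); x,y=c[:2]/q*th
    return np.array([K[1,1]*y+K[1,2],K[0,0]*x+K[0,2]])
def save(n,img,f=1): cv2.imwrite("pics/"+n,cv2.resize(img[:,:,::-1],None,fx=f,fy=f,interpolation=cv2.INTER_CUBIC))
E
python3 - <<'E'
from h import *
np.set_printoptions(precision=4,suppress=True)
s=env.state();print(s)
for n in["top","side"]:
    p=imaging.capture(n); save(n+"0.png",p["pixels"],1.25)
    if n=="top":print(p["intrinsics"],p["R"],p["t"])
    for l,z in [("housing",.05),("pin_a",.06),("pin_b",.06),("cover",.005),("hole_a",.005),("hole_b",.005),("rib",.023),("latch",.08),("latch_grip",.0825),("latch_tip",.06),("blank",0),("tub",.03),("mug",.09),("carton",.05),("jack",.01),("driver",.01)]:
        for d in imaging.boxes_of(p,l)[:2]: print(n,l,round(d["conf"],2),np.round(d["at"],1),onz(p,d["at"],z)[:2])
E
```

```text
pics
{'time_s': 0.0, 'q': array([ 1.201 ,  0.2766,  1.5061, -0.    ,  1.3607, -0.121 ]), 'joint_vel': array([ 0.0009,  0.0009, -0.0014,  0.0003,  0.0002,  0.0002]), 'effort': array([  0.0001, -40.4576, -23.7239,   0.0701,   0.0343,  -0.0001]), 'position': array([0.1414, 0.5568, 0.2007]), 'tcp_rot': array([-0.3897, -3.1169,  0.0027]), 'contact_force': array([-0.014 , -0.0151,  0.661 ]), 'torque': array([-0.0061,  0.0504,  0.0054]), 'gripper_force': 0.0, 'grip_width': 0.09374080416565217}
[[454.5989   0.     319.6733]
 [  0.     454.5989 241.6008]
 [  0.       0.       1.    ]] [[ 0.0211 -0.9997  0.0116]
 [-0.9974 -0.0218 -0.0693]
 [ 0.0696 -0.0101 -0.9975]] [-0.0786  0.5626  1.2247]
top housing 0.8 [233.8 230.3] [0.5777 0.1728]
top housing 0.43 [247.9 365.5] [ 0.5479 -0.1889]
top pin_a 0.67 [235.1 227.7] [0.5733 0.1777]
top pin_b 0.67 [235.1 227.7] [0.5733 0.1777]
top cover 0.88 [245.1 367. ] [ 0.5584 -0.198 ]
top hole_a 0.97 [249.6 365.1] [ 0.5458 -0.1929]
top hole_a 0.44 [235.5 228.2] [0.5766 0.1868]
top hole_b 0.97 [249.6 365.1] [ 0.5458 -0.1929]
top hole_b 0.44 [235.5 228.2] [0.57
[... 988 characters left out ...]
ide hole_b 0.17 [442.6 296.5] [ 0.4155 -0.4468]
side rib 0.96 [305.4 325.1] [ 0.5446 -0.2165]
side rib 0.57 [251.7 224. ] [ 0.3743 -0.0123]
side latch 0.67 [182.7 303.7] [0.5934 0.0873]
side latch_grip 0.8 [185.3 299.3] [0.5802 0.0794]
side latch_tip 0.59 [187.2 302.1] [0.5907 0.0941]
side blank 0.3 [298.9 421.7] [ 0.7482 -0.2527]
side tub 0.74 [210.  360.3] [0.7083 0.0043]
side tub 0.34 [182.1 362.2] [0.7488 0.0937]
side mug 0.72 [381.9 430.2] [ 0.6491 -0.4497]
side carton 0.71 [298.9 421.6] [ 0.7259 -0.2788]
side jack 0.62 [305.2 327.2] [ 0.5514 -0.2098]
side jack 0.6 [249.7 223.7] [0.3745 0.0047]
side driver 0.93 [146.9 249.5] [0.5111 0.3493]
side driver 0.57 [182.1 365.9] [0.7671 0.1103]
```

View pics/top0.png

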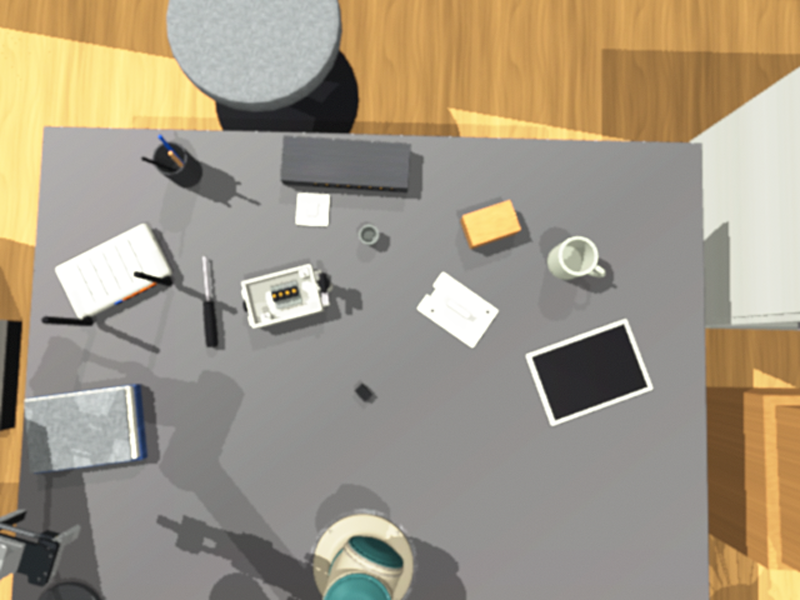

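View pics/side0.png

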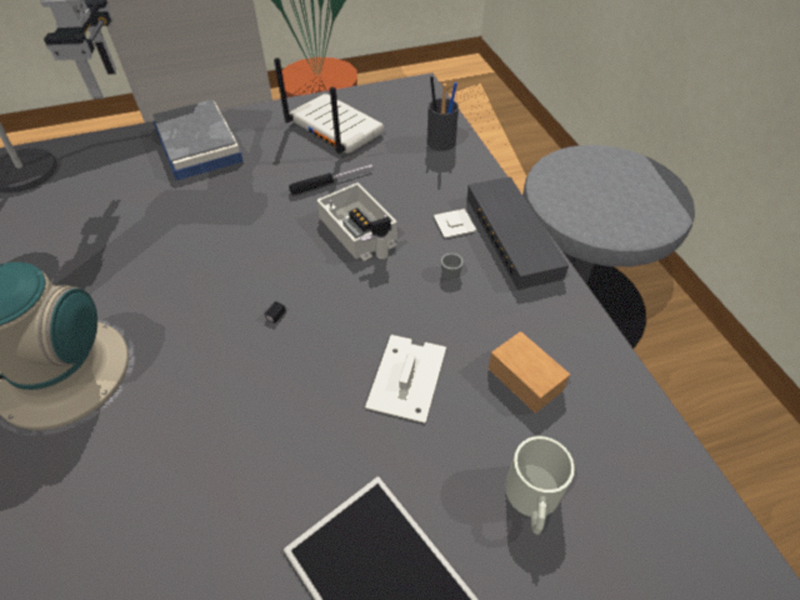

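Top view: the cover is at about (458,310) with its notch at the left end (430,290). The box is at (285,297), with the latch on its right and the gland on its left. Next I move over the box.

```bash
cat >> h.py <<'E'
def plan(xyz,yaw,st=None):
    """tool-frame shift (units of .8 m) and turn (units of 6 deg) to tool-down pose with tool y at yaw"""
    s=st or env.state(); R0=Ro.from_rotvec(s["tcp_rot"]); 
    y=np.array([np.cos(yaw),np.sin(yaw),0]); z=np.array([0,0,-1.]); x=np.cross(y,z)
    R1=Ro.from_matrix(np.column_stack([x,y,z])); d=R0.inv().apply(np.array(xyz)-s["position"])/.8
    r=np.degrees((R0.inv()*R1).as_rotvec())/6
    print("pos",np.round(s["position"],4),"t",s["time_s"],"shift",np.round(d,4),"turn",np.round(r,3))
E
python3 - <<'E'
from h import *
np.set_printoptions(precision=4,suppress=True)
p=imaging.capture("wrist");print(p["T_tool_cam"],p["intrinsics"])
plan([.50,.16,.32],1.32)
plan([.50,.16,.32],.3)
E
```

```text
[[ 0.0007 -0.9716 -0.2364  0.0671]
 [ 1.      0.0006  0.0004  0.0012]
 [-0.0002 -0.2364  0.9716 -0.1823]
 [ 0.      0.      0.      1.    ]] [[371.6483   0.     323.8294]
 [  0.     371.6483 242.2725]
 [  0.       0.       1.    ]]
pos [0.1416 0.5573 0.2016] t 1.75 shift [-0.5565 -0.371  -0.148 ] turn [0.001 0.    0.019]
pos [0.1416 0.5573 0.2016] t 1.75 shift [-0.5565 -0.371  -0.148 ] turn [ 0.001 -0.001  9.759]
```

jog_arm(
  rows=[
    [1,-0.056,-0.037,-0.015,0,0,0],
    [1,-0.056,-0.037,-0.015,0,0,0],
    [1,-0.056,-0.037,-0.015,0,0,0],
    [1,-0.056,-0.037,-0.015,0,0,0],
    [1,-0.056,-0.037,-0.015,0,0,0],
    [1,-0.056,-0.037,-0.015,0,0,0],
    [1,-0.056,-0.037,-0.015,0,0,0],
    [1,-0.056,-0.037,-0.015,0,0,0],
    [1,-0.056,-0.037,-0.015,0,0,0],
    [1,-0.056,-0.037,-0.015,0,0,0],
  ],
)

```text
time_s: 2.75
position: [0.471, 0.1947, 0.3114]
tcp_rot: [0.39, 3.117, 0.001]
contact_force: [-0.4, 0.4, 0.6]
grip_width: 0.0945
gripper_force: 0.0
```

jog_arm(
  rows=[
    [1,0,0,0,0,0,0],
    [1,0,0,0,0,0,0],
    [1,0,0,0,0,0,0],
  ],
)

```text
time_s: 3.05
position: [0.469, 0.197, 0.3103]
tcp_rot: [-0.389, -3.116, -0.001]
contact_force: [-0.3, -0.0, 0.5]
grip_width: 0.0941
gripper_force: 0.0
```

Run:
```python
from h import *
np.set_printoptions(precision=4,suppress=True)
s=env.state();print(s["position"],s["joint_vel"])
p=imaging.capture("wrist"); save("w1.png",p["pixels"],1.25)
np.savez("w1.npz",px=p["pixels"],pos=s["position"],rot=s["tcp_rot"])
for l,z in [("pin_a",.06),("housing",.05),("latch_grip",.0825),("latch_tip",.06)]:
    for d in imaging.boxes_of(p,l)[:2]: print(l,round(d["conf"],2),np.round(d["at"],1),onz(p,d["at"],z,s)[:2])
plan([.44,-.16,.25],.3)
```

```text
[0.469  0.197  0.3103] [ 0.0222 -0.0042  0.0073 -0.0034 -0.0026 -0.0008]
pin_a 0.66 [286.2 331.2] [0.5626 0.1842]
pin_a 0.55 [298.8 102.4] [ 0.5091 -0.1397]
housing 0.66 [289.2 333.1] [0.5708 0.1849]
latch_grip 0.61 [325.9 271.5] [0.5877 0.102 ]
latch_grip 0.51 [297.4 105.7] [ 0.5028 -0.1146]
latch_tip 0.85 [329.7 271.3] [0.603  0.0939]
latch_tip 0.18 [289.8 332.1] [0.5675 0.1841]
pos [0.4691 0.1973 0.3106] t 3.3 shift [-0.0738 -0.442   0.0757] turn [-0.    -0.003  9.779]
```

View pics/w1.png

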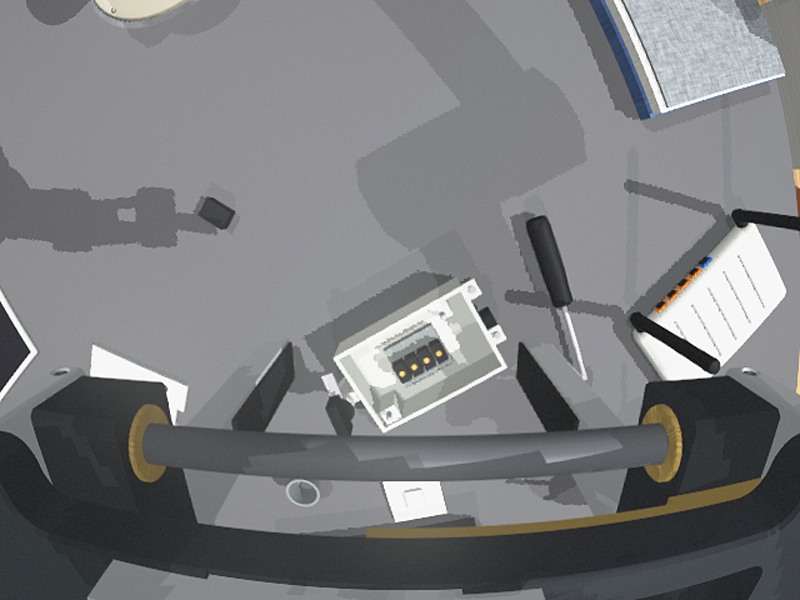

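Wrist view: box rim corners lie near (335,357), (473,283), (506,367) and (385,430), with the latch at (345,410) and the gland at (490,320). I crop it for exact corners.

Run:
```python
from h import *
px=np.load("w1.npz")["px"]; c=px[215:355,250:415]
im=cv2.resize(c[:,:,::-1],None,fx=4.2,fy=4.2,interpolation=cv2.INTER_LANCZOS4)
for k in range(0,165,20): cv2.putText(im,str(250+k),(int(k*4.2),10),0,.35,(0,0,255)); cv2.line(im,(int(k*4.2),12),(int(k*4.2),20),(0,0,255))
for k in range(0,140,20): cv2.putText(im,str(215+k),(0,int(k*4.2)),0,.35,(0,0,255))
cv2.imwrite("pics/w1c.png",im)
```

```text
(no output)
```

View pics/w1c.png

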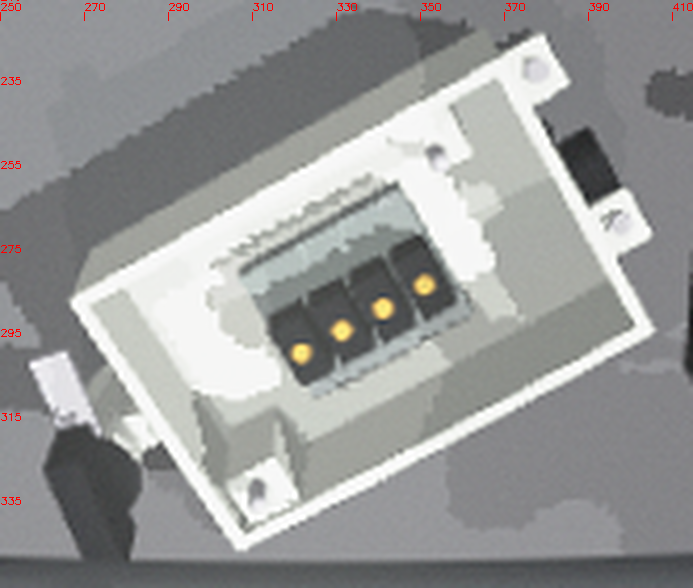

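Crop: rim corners at crop pixels (72,299), (240,549) and (653,328); pins near (257,490) for a and (435,155) for b; knob at (95,495). I fit the pose from these.

```bash
cat >> h.py <<'E'
from scipy.optimize import least_squares
def world(v,pts):
    x,y,a=v[:3]; pts=np.array(pts,float); c,s=np.cos(a),np.sin(a)
    return np.column_stack([x+c*pts[:,0]-s*pts[:,1],y+s*pts[:,0]+c*pts[:,1],pts[:,2]])
def fit(p,st,pts,rc,v0):
    f=lambda v:(np.array([proj(p,X,st) for X in world(v,pts)])-rc).ravel()
    r=least_squares(f,v0); print("fit",np.round(r.x,4),"res px",np.round(f(r.x).reshape(-1,2),1).tolist()); return r.x
def crop(img,r0,r1,c0,c1,k,name):
    im=cv2.resize(img[r0:r1,c0:c1,::-1],None,fx=k,fy=k,interpolation=cv2.INTER_LANCZOS4)
    cv2.imwrite("pics/"+name,im)
def unc(uv,r0,c0,k): uv=np.array(uv,float); return np.column_stack([(uv[:,1]+.5)/k-.5+r0,(uv[:,0]+.5)/k-.5+c0])
E
python3 - <<'E'
from h import *
np.set_printoptions(precision=4,suppress=True)
p=imaging.capture("wrist"); st=env.state()
rc=unc([(72,299),(240,549),(653,328)],215,250,4.2)
v=fit(p,st,[(-.05,-.075,.05),(.05,-.075,.05),(.05,.075,.05)],rc,[.577,.175,.25])
for z in (.05,.062):
  print(z,[((proj(p,X,st)-[215,250])*4.2)[::-1].round() for X in world(v,[(.034,-.058,z),(-.034,.044,z),(0,-.095,z+.03)])])
L=world(v,[(0,-.095,.0)])[0]; print("latch",L)
plan([.60,.095,.17],.27)
E
```

```text
fit [0.5735 0.1892 0.2848] res px [[0.0, -0.6], [-0.0, 0.0], [0.1, 0.6]]
0.05 [array([258., 486.]), array([436., 150.]), array([ 90., 499.])]
0.062 [array([257., 504.]), array([439., 161.]), array([ 85., 518.])]
latch [0.6002 0.098  0.    ]
pos [0.4693 0.1972 0.3106] t 3.35 shift [-0.1897 -0.084   0.1758] turn [ 0.001 -0.001 10.063]
```

jog_arm(
  rows=[
    [1,-0.047,-0.021,0,0,0,1],
    [1,-0.047,-0.011,0.02,0,0,1],
    [1,-0.047,-0.001,0.02,0,0,1],
    [1,-0.047,0.01,0.02,0,0,1],
    [1,0,0,0.02,0,0,1],
    [1,0,0,0.02,0,0,1],
    [1,0,0,0.02,0,0,1],
    [1,0,0,0.02,0,0,1],
    [1,0,0,0.02,0,0,1],
    [1,0,0,0.015,0,0,1],
  ],
)

```text
time_s: 4.35
position: [0.6033, 0.1195, 0.1694]
tcp_rot: [-1.9, -2.501, 0.001]
contact_force: [-0.8, -0.5, -0.9]
grip_width: 0.0939
gripper_force: 0.0
```

jog_arm(
  rows=[
    [1,0,0,0,0,0,0],
    [1,0,0,0,0,0,0],
    [1,0,0,0,0,0,0],
  ],
)

```text
time_s: 4.65
position: [0.6045, 0.1192, 0.1715]
tcp_rot: [1.893, 2.506, 0.002]
contact_force: [0.1, -0.7, -0.3]
grip_width: 0.094
gripper_force: 0.0
```

Run:
```python
from h import *
np.set_printoptions(precision=4,suppress=True)
s=env.state();print(s["position"],s["joint_vel"])
p=imaging.capture("wrist")
import pickle; pickle.dump((p,s),open("w2.pkl","wb"))
v=[.5735,.1892,.2848]
pts=np.array([proj(p,X,s) for X in world(v,[(.05,-.075,.05),(-.05,-.075,.05),(.05,.075,.05),(-.05,.075,.05),(0,-.095,.09)])]); print(pts)
print(imaging.boxes_of(p,"latch_tip")[:2],imaging.boxes_of(p,"latch_grip")[:2])
save("w2.png",p["pixels"],1.25)
```

```text
[0.6045 0.1192 0.1715] [-0.0024 -0.0038 -0.0012  0.0016 -0.0008  0.0063]
[[234.9153 369.0549]
 [235.8795 250.8352]
 [ 56.0157 369.1362]
 [ 58.4315 247.1691]
 [273.1341 308.1867]]
[{'at': [266.5, 302.0], 'conf': 0.9}] [{'at': [157.2, 307.5], 'conf': 0.58}, {'at': [263.0, 303.5], 'conf': 0.57}]
```

View pics/w2.png

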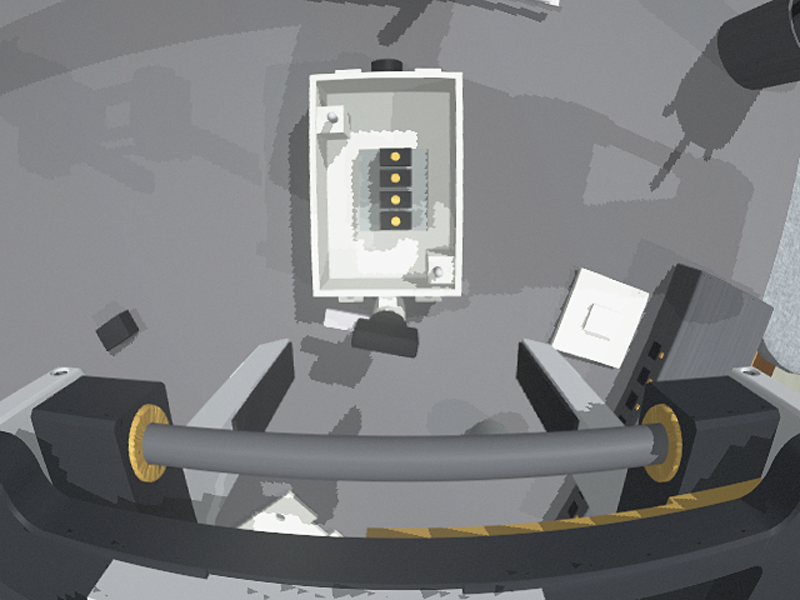

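Close view: box corners at (312,296), (462,294), (309,75) and (463,72), within a pixel or two of my prediction. The knob is at (385,338), and its steel bar points left with a slight upward tilt. I refine with edges and then plan the approach to the cover.

```bash
cat >> h.py <<'E'
def edgefit(p,st,v0,z,w=6,it=3,scale=1.,hx=.05,hy=.075,sel=(0,1,2,3)):
    """refine pose of a white hx,hy rectangle at height z by bright->dark edges"""
    g=cv2.GaussianBlur(cv2.cvtColor(p["pixels"],cv2.COLOR_RGB2GRAY),(0,0),.7).astype(np.float32)
    C=np.array([(-hx,-hy),(hx,-hy),(hx,hy),(-hx,hy)]); v=np.array(v0,float)
    for _ in range(it):
        P=[];Q=[];N=[]
        for i in sel:
            a,b=C[i],C[(i+1)%4]; n=np.array([b[1]-a[1],a[0]-b[0]]); n/=np.hypot(*n)
            for t in np.linspace(.06,.94,40):
                m=a+(b-a)*t; X=world(v,[(*m,z),(*(m+n*.004),z)]); q0,q1=proj(p,X[0],st),proj(p,X[1],st); nn=(q1-q0)/np.hypot(*(q1-q0))
                k=np.arange(-w,w+.01,.25); s=q0[None]+k[:,None]*nn
                pr=cv2.remap(g,s[:,1].astype(np.float32)[None].T,s[:,0].astype(np.float32)[None].T,1).ravel()
                d=pr[:-4]-pr[4:]; j=d.argmax()
                if d[j]>35: P.append((*m,z));Q.append(q0+nn*k[j+2]);N.append(nn)
        P,Q,N=map(np.array,(P,Q,N))
        f=lambda u:((np.array([proj(p,X,st) for X in world(u,P)])-Q)*N).sum(1)
        r=least_squares(f,v,loss="soft_l1",f_scale=.4); v=r.x; w=max(3,w-1.5)
    print("edgefit",np.round(v,4),"n",len(P),"med|res|",np.round(np.median(abs(f(v))),2)); return v
E
python3 - <<'E'
from h import *; import pickle
p,s=pickle.load(open("w2.pkl","rb"))
v=edgefit(p,s,[.5735,.1892,.2848],.05)
edgefit(p,s,v,.05,sel=(1,2,3)); edgefit(p,s,v,.05,sel=(1,3)); 
d=np.load("w1.npz"); s1=dict(position=d["pos"],tcp_rot=d["rot"]); p1=dict(p,pixels=d["px"])
edgefit(p1,s1,v,.05)
X=world(v,[(0,-.095,.09)])[0]; print(X)
for L in (0,.1,.2,.3,.4):
  a=np.pi+.15-L; q=[proj(p,X,s)*1.25 for X in world(v,[(.02*np.cos(a),-.095+.02*np.sin(a),.093),(-.02*np.cos(a),-.095-.02*np.sin(a),.093),(.042*np.cos(a),-.095+.042*np.sin(a),.06)])]; print(L,[x[::-1].round() for x in q])
# cover view: camera yaw -.61, cover ~(.55,-.195), TCP 70mm behind along tool x
y=-.61; tx=np.array([-np.sin(y),np.cos(y)])
plan([*(np.array([.55,-.195])-.07*tx),.15],y)
E
```

```text
edgefit [0.5735 0.1883 0.2812] n 140 med|res| 0.26
edgefit [0.5735 0.1886 0.2812] n 119 med|res| 0.26
edgefit [0.5735 0.1886 0.2822] n 80 med|res| 0.27
edgefit [0.5717 0.1891 0.2803] n 140 med|res| 0.25
[0.59990942 0.09708055 0.09      ]
0 [array([351., 349.]), array([418., 339.]), array([325., 337.])]
0.1 [array([351., 346.]), array([418., 343.]), array([324., 331.])]
0.2 [array([351., 343.]), array([418., 346.]), array([323., 325.])]
0.3 [array([351., 340.]), array([418., 349.]), array([324., 319.])]
0.4 [array([351., 336.]), array([417., 352.]), array([325., 313.])]
pos [0.6044 0.119  0.1715] t 4.8 shift [-0.4146 -0.24    0.0266] turn [ 1.500e-02 -4.000e-03  8.457e+00]
```

jog_arm(
  rows=[
    [1,-0.052,-0.03,0,0,0,0],
    [1,-0.052,-0.03,0,0,0,0],
    [1,-0.052,-0.03,0,0,0,0],
    [1,-0.052,-0.03,0,0,0,0],
    [1,-0.052,-0.03,0,0,0,0],
    [1,-0.052,-0.03,0,0,0,0],
    [1,-0.052,-0.03,0,0,0,0],
    [1,-0.052,-0.03,0,0,0,0.5],
    [1,0,0,0,0,0,1],
    [1,0,0,0,0,0,1],
  ],
)

```text
time_s: 5.8
position: [0.509, -0.2556, 0.171]
tcp_rot: [2.215, 2.227, 0.0]
contact_force: [0.6, -0.4, -0.1]
grip_width: 0.0941
gripper_force: 0.0
```

jog_arm(
  rows=[
    [1,0,0,0.004,0,0,1],
    [1,0,0,0.004,0,0,1],
    [1,0,0,0.004,0,0,1],
    [1,0,0,0.004,0,0,1],
    [1,0,0,0.004,0,0,1],
    [1,0,0,0.004,0,0,1],
    [1,0,0,0,0,0,0],
    [1,0,0,0,0,0,0],
    [1,0,0,0,0,0,0],
  ],
)

```text
time_s: 6.7
position: [0.5096, -0.2537, 0.1518]
tcp_rot: [2.788, 1.446, 0.001]
contact_force: [-0.2, 0.5, -0.2]
grip_width: 0.0941
gripper_force: 0.0
```

```bash
cat >> h.py <<'E'
def rows(xyz,yaw,n,st=None):
    """per-row tool-frame shift and turn for n straight equal rows"""
    s=st or env.state(); R0=Ro.from_rotvec(s["tcp_rot"]); y=np.array([np.cos(yaw),np.sin(yaw),0]); z=np.array([0,0,-1.])
    R1=Ro.from_matrix(np.column_stack([np.cross(y,z),y,z])); w=(R0.inv()*R1).as_rotvec(); d=(np.array(xyz)-s["position"])/n/.8
    print("pos",np.round(s["position"],4),"t",s["time_s"],"norm",np.linalg.norm(d).round(4))
    for i in range(n): print(np.round([*(R0*Ro.from_rotvec(w*i/n)).inv().apply(d),*np.degrees(w/n)/6],4).tolist())
E
python3 - <<'E'
from h import *; import pickle
s=env.state();print(s["position"],s["joint_vel"].round(3))
p=imaging.capture("wrist"); pickle.dump((p,s),open("w3.pkl","wb"))
v=edgefit(p,s,[.55,-.195,-.61],.005,w=14,it=6)
v=edgefit(p,s,v,.005)
im=p["pixels"].copy()
for X in world(v,[(-.05,-.075,.005),(.05,-.075,.005),(.05,.075,.005),(-.05,.075,.005),(.034,-.058,.005),(-.034,.044,.005),(0,.065,.005),(0,.028,.029),(0,-.028,.029)]):
    r,c=proj(p,X,s).round().astype(int); print(r,c); cv2.circle(im,(c,r),1,(255,0,0),-1)
save("w3.png",im,1.25)
rows([*world(v,[(0,0,0)])[0][:2],.08],v[2],4)
E
```

```text
[ 0.50962702 -0.25366318  0.15178978] [-0.001  0.     0.001  0.002 -0.003  0.007]
edgefit [ 0.5554 -0.1935 -0.5874] n 150 med|res| 0.25
edgefit [ 0.5554 -0.1935 -0.5875] n 150 med|res| 0.25
232 273
229 383
64 380
67 267
211 366
99 286
75 324
113 325
181 327
pos [ 0.5096 -0.2536  0.1518] t 6.75 norm 0.0326
[0.0236, 0.0008, 0.0224, 0.0017, -0.0003, -0.0634]
[0.0236, 0.001, 0.0224, 0.0017, -0.0003, -0.0634]
[0.0236, 0.0012, 0.0224, 0.0017, -0.0003, -0.0634]
[0.0236, 0.0013, 0.0224, 0.0017, -0.0003, -0.0634]
```

View pics/w3.png

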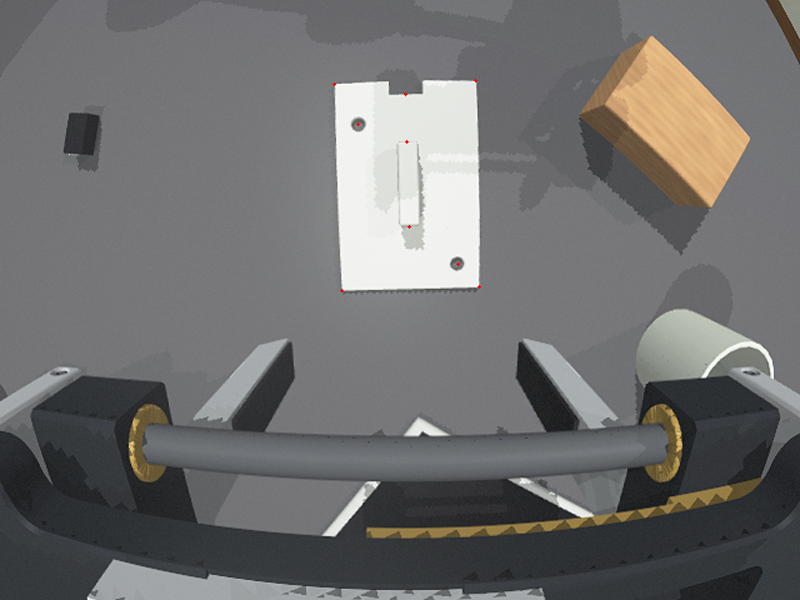

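The cover fit matches everywhere: corners, both holes, notch and rib. Now I grip it.

jog_arm(
  rows=[
    [0.6,0.0236,0.001,0.0224,0,0,-0.063],
    [0.5,0.0236,0.001,0.0224,0,0,-0.063],
    [0.5,0.0236,0.001,0.0224,0,0,-0.063],
    [0.5,0.0236,0.0012,0.0224,0,0,-0.063],
    [0.5,0,0,0.02,0,0,0],
    [0.5,0,0,0.02,0,0,0],
    [0.5,0,0,0.015,0,0,0],
    [0.5,0,0,0.01,0,0,0],
    [0.5,0,0,0.004,0,0,0],
    [0.5,0,0,0,0,0,0],
  ],
)

```text
time_s: 7.75
position: [0.5551, -0.1935, 0.0244]
tcp_rot: [-2.77, -1.481, 0.0]
contact_force: [0.3, 0.4, 0.3]
grip_width: 0.047
gripper_force: 0.0
```

Run:
```python
from h import *
s=env.state();print(s["position"],s["contact_force"],s["grip_width"]);plan([.5554,-.1935,.0245],-.5875)
```

```text
[ 0.55513549 -0.19346474  0.02441491] [0.26901425 0.43964206 0.26606392] 0.046987320529338905
pos [ 0.5551 -0.1935  0.0244] t 7.75 shift [ 0.0001  0.0003 -0.0001] turn [-0.002 -0.001 -0.015]
```

jog_arm(
  rows=[
    [0,0,0,0,0,0,0],
    [0,0,0,0,0,0,0],
    [0,0,0,0,0,0,0],
    [0,0,0,0,0,0,0],
    [0,0,0,0,0,0,0],
    [0,0,0,0,0,0,0],
  ],
  force=30,
)

```text
time_s: 8.35
position: [0.5558, -0.1936, 0.0254]
tcp_rot: [2.77, 1.481, 0.002]
contact_force: [0.2, -0.1, 5.2]
grip_width: 0.0027
gripper_force: 2.5
```

jog_arm(
  rows=[
    [0,0,0,-0.01,0,0,0],
    [0,0,0,-0.025,0,0,0],
    [0,0,0,-0.035,0,0,0],
    [0,0,0,-0.04,0,0,0],
    [0,0,0,-0.04,0,0,0],
    [0,0,0,0,0,0,0],
    [0,0,0,0,0,0,0],
  ],
)

```text
time_s: 9.05
position: [0.5553, -0.1934, 0.1452]
tcp_rot: [2.77, 1.481, 0.001]
contact_force: [0.4, 0.2, -0.4]
grip_width: 0.0003
gripper_force: 0.0
```

Run:
```python
from h import *; import pickle
s=env.state();print(s["position"],s["contact_force"],s["grip_width"])
p=imaging.capture("wrist"); pickle.dump((p,s),open("w4.pkl","wb"))
zt=s["position"][2]-.0244+.005
v=edgefit(p,s,[*s["position"][:2],-.5875],zt,w=8,it=5)
edgefit(p,s,v,zt,sel=(1,2,3))
im=p["pixels"].copy()
for X in world(v,[(-.05,-.075,zt),(.05,-.075,zt),(.05,.075,zt),(-.05,.075,zt),(.034,-.058,zt),(-.034,.044,zt),(0,.065,zt)]):
    r,c=proj(p,X,s).round().astype(int); print(r,c); cv2.circle(im,(c,r),1,(255,0,0),-1)
save("w4.png",im,1.25)
```

```text
[ 0.55528764 -0.1933748   0.14520533] [ 0.43876235  0.1556664  -0.38959793] 0.0003011616019486937
edgefit [ 0.5457 -0.1893 -0.5907] n 20 med|res| 0.14
edgefit [ 0.5389 -0.1848 -0.5881] n 45 med|res| 0.17
384 232
386 383
149 396
150 214
366 360
205 243
166 304
```

View pics/w4.png

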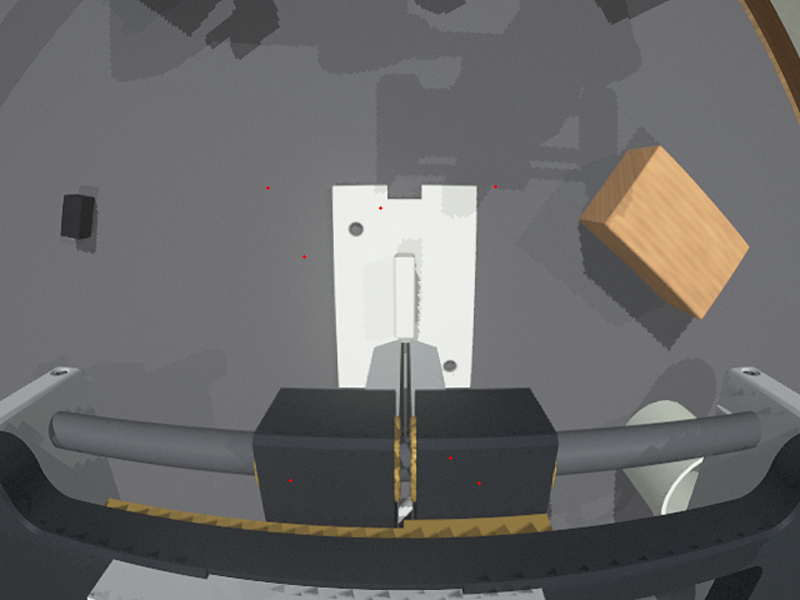

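The grip missed: the fingers shut to 0, and the cover still lies flat on the desk with its rib at (403,297). I check whether it moved and whether the rib's position is as I assumed.

Run:
```python
from h import *; import pickle
p,s=pickle.load(open("w4.pkl","rb"))
v=edgefit(p,s,[.5554,-.1935,-.5875],.005,w=6,it=5,sel=(1,2,3))
print([proj(p,X,s)[::-1]*1.25 for X in world(v,[(0,.028,.029),(0,-.028,.029),(.034,-.058,.005),(-.034,.044,.005)])])
print([proj(p,s["position"]+np.array([0,0,z]),s)[::-1]*1.25 for z in(-.017,0)])
p3,s3=pickle.load(open("w3.pkl","rb"))
p=imaging.capture("side"); 
r,c=proj(p,[.555,-.193,.03]).astype(int); 
v3=edgefit(p,None,v,.005,w=5)
a=proj(p,[.555,-.193,.1]).astype(int); print(r,c,a)
crop(p["pixels"],r-110,r+40,c-100,c+100,4,"s5.png")
print([(proj(p,X)-[r-110,c-100])[::-1]*4 for X in [*world(v,[(0,.028,.029),(0,-.028,.029),(.034,-.058,.005),(-.034,.044,.005),(0,.028,.005)]),s["position"]-[0,0,.017]]])
```

```text
edgefit [ 0.5557 -0.1934 -0.5879] n 109 med|res| 0.25
[array([404.06499914, 256.2529698 ]), array([404.12126587, 338.76796998]), array([449.69769183, 366.80008205]), array([355.19404814, 229.05800052])]
[array([403.26729095, 348.32210046]), array([403.20855715, 361.6542945 ])]
edgefit [ 0.5525 -0.1952 -0.5906] n 157 med|res| 0.27
292 326 [273 326]
[array([416.31880904, 401.61335018]), array([388.45691766, 490.03027103]), array([438.13526806, 580.21053747]), array([362.84091683, 389.64857104]), array([415.83909326, 427.10823821]), array([402.75677698, 330.03683635])]
```

View pics/s5.png

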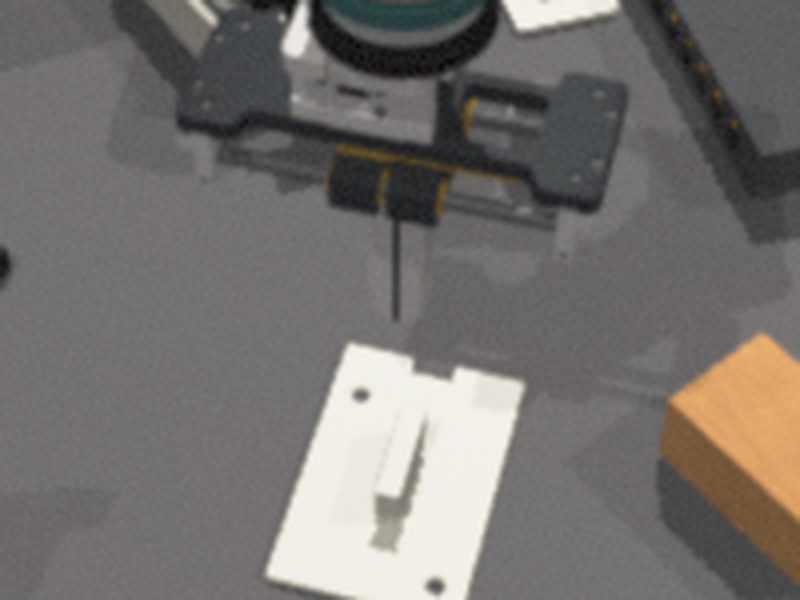

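Side view: the cover has not moved. The fingertips show at about (397,322) against a predicted (403,330). I triangulate the tip to see what height the fingers really reach.

Run:
```python
from h import *; import pickle
np.set_printoptions(precision=4,suppress=True)
p,s=pickle.load(open("w4.pkl","rb")); R=Ro.from_rotvec(s["tcp_rot"]); P=s["position"]
for dx in(0,.008):
  for dz in(-.005,0,.007,.017): print(dx,dz,proj(p,P+R.apply([dx,0,dz]),s)[::-1]*1.25)
ps=imaging.capture("side"); s2=env.state(); print(s2["position"],s2["contact_force"],s2["effort"],s2["q"])
r,c=292,326
for dz in(-.01,0,.007,.017): print("side",dz,(proj(ps,s2["position"]+[0,0,-dz])-[r-110,c-100])[::-1]*4)
o,d=ray(ps,np.array([r-110+322/4,c-100+397/4])); t=((P[0]-o[0])*d[0]+(P[1]-o[1])*d[1])/(d[0]**2+d[1]**2); print(o+d*t,P-[0,0,.017])
pt=imaging.capture("top")
for n,q in(("top",pt),("side",ps)):
  for l,z in(("rib",.023),("cover",.005)):
    for b in imaging.boxes_of(q,l)[:1]: print(n,l,b,onz(q,b["at"],z))
```

```text
0 -0.005 [403.1733 366.0025]
0 0 [403.2086 361.6543]
0 0.007 [403.2552 355.9053]
0 0.017 [403.317  348.3138]
0.008 -0.005 [403.1661 347.5623]
0.008 0 [403.2023 343.6024]
0.008 0.007 [403.2502 338.3752]
0.008 0.017 [403.3135 331.487 ]
[ 0.554  -0.1928  0.143 ] [-0.2148  0.0762 -0.7004] [  0.0196 -43.1904 -22.8356   0.0732   0.0068   0.0001] [-0.4535  0.3326  1.5714  0.0001  1.2409  0.1354]
side -0.01 [400.061  297.8146]
side 0 [399.9776 310.8908]
side 0.007 [399.92  319.906]
side 0.017 [399.8391 332.5924]
[ 0.5527 -0.1925  0.1345] [ 0.5553 -0.1934  0.1282]
top rib {'at': [240.6, 352.1], 'conf': 0.98} [ 0.5687 -0.155   0.023 ]
top cover {'at': [241.0, 348.6], 'conf': 0.66} [ 0.5687 -0.1468  0.005 ]
side rib {'at': [303.6, 324.8], 'conf': 0.79} [ 0.5453 -0.2122  0.023 ]
side cover {'at': [304.3, 327.2], 'conf': 0.63} [ 0.5532 -0.2048  0.005 ]
```

Both views put the fingertips 6–10 mm shorter than stated, so the first grip was probably too high. I reopen, go down slowly while watching for contact force, then close in steps.

jog_arm(
  rows=[
    [0.35,0,0,0,0,0,0],
    [0.35,0,0,0,0,0,0],
    [0.35,0,0,0.02,0,0,0],
    [0.35,0,0,0.04,0,0,0],
    [0.35,0,0,0.04,0,0,0],
    [0.35,0,0,0.025,0,0,0],
    [0.35,0,0,0.015,0,0,0],
    [0.35,0,0,0.01,0,0,0],
    [0.35,0,0,0.002,0,0,0],
    [0.35,0,0,0,0,0,0],
  ],
)

```text
time_s: 10.45
position: [0.5558, -0.1936, 0.0235]
tcp_rot: [2.77, 1.481, 0.001]
contact_force: [0.1, 0.7, 0.3]
grip_width: 0.033
gripper_force: 0.0
```

jog_arm(
  rows=[
    [0.35,0,0,0.001,0,0,0],
    [0.35,0,0,0,0,0,0],
  ],
)

```text
time_s: 10.65
position: [0.5557, -0.1936, 0.023]
tcp_rot: [2.769, 1.481, 0.002]
contact_force: [0.0, 0.6, 0.6]
grip_width: 0.033
gripper_force: 0.0
```

jog_arm(
  rows=[
    [0.35,0,0,0.001,0,0,0],
    [0.35,0,0,0,0,0,0],
  ],
)

```text
time_s: 10.85
position: [0.5553, -0.1934, 0.0216]
tcp_rot: [2.77, 1.481, 0.001]
contact_force: [-0.0, 0.2, 0.5]
grip_width: 0.0329
gripper_force: 0.0
```

Run:
```python
from h import *; import pickle
s=env.state();print(s["position"],s["contact_force"],s["grip_width"],s["torque"])
ps=imaging.capture("side");r,c=292,326
crop(ps["pixels"],r-60,r+40,c-60,c+70,6,"s6.png")
print(s["time_s"])
```

```text
[ 0.55529428 -0.19335389  0.02159578] [-0.03954922  0.22907837  0.52273128] 0.03291480918143093 [-0.09870254  0.12108123 -0.01699711]
10.85
```

View pics/s6.png

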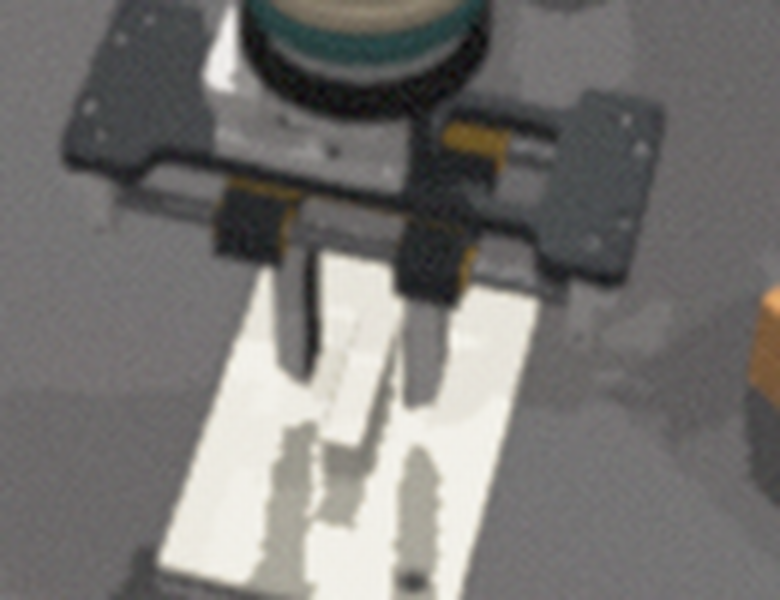

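Side view: the fingers straddle the rib, but their shadows, such as (418,445) below the tip at (415,405), show the tips still about 12 mm above the plate. I keep lowering by feel.

jog_arm(
  rows=[
    [0.35,0,0,0.003,0,0,0],
    [0.35,0,0,0.002,0,0,0],
    [0.35,0,0,0,0,0,0],
  ],
)

```text
time_s: 11.2
position: [0.5549, -0.1931, 0.0169]
tcp_rot: [-2.77, -1.481, 0.001]
contact_force: [0.7, -0.2, 0.6]
grip_width: 0.0327
gripper_force: 0.0
```

jog_arm(
  rows=[
    [0.35,0,0,0.002,0,0,0],
    [0.35,0,0,0.001,0,0,0],
    [0.35,0,0,0,0,0,0],
  ],
)

```text
time_s: 11.5
position: [0.5551, -0.1933, 0.0147]
tcp_rot: [-2.77, -1.481, 0.0]
contact_force: [-0.5, -0.3, -0.3]
grip_width: 0.0331
gripper_force: 0.0
```

jog_arm(
  rows=[
    [0.35,0,0,0.001,0,0,0],
    [0.35,0,0,0.001,0,0,0],
    [0.35,0,0,0,0,0,0],
  ],
)

```text
time_s: 11.8
position: [0.5551, -0.1933, 0.0132]
tcp_rot: [-2.77, -1.481, 0.0]
contact_force: [0.1, -0.4, 0.5]
grip_width: 0.0326
gripper_force: 0.0
```

There is no contact at TCP z 0.013, which confirms the fingers are about 12 mm shorter than stated. Closing now.

jog_arm(
  rows=[
    [0,0,0,0,0,0,0],
    [0,0,0,0,0,0,0],
    [0,0,0,0,0,0,0],
    [0,0,0,0,0,0,0],
  ],
  force=30,
)

```text
time_s: 12.2
position: [0.5552, -0.1933, 0.0134]
tcp_rot: [2.771, 1.481, 0.0]
contact_force: [0.2, -0.7, 0.2]
grip_width: 0.0135
gripper_force: 30.0
```

jog_arm(
  rows=[
    [0,0,0,0,0,0,0],
    [0,0,0,0,0,0,0],
  ],
)

```text
time_s: 12.4
position: [0.5552, -0.1933, 0.0134]
tcp_rot: [2.77, 1.481, 0.0]
contact_force: [0.2, 0.7, -0.6]
grip_width: 0.0135
gripper_force: 30.0
```

jog_arm(
  rows=[
    [0,0,0,-0.01,0,0,0],
    [0,0,0,-0.025,0,0,0],
    [0,0,0,-0.035,0,0,0],
    [0,0,0,-0.04,0,0,0],
    [0,0,0,-0.03,0,0,0],
    [0,0,0,-0.01,0,0,0],
    [0,0,0,0,0,0,0],
    [0,0,0,0,0,0,0],
    [0,0,0,0,0,0,0],
  ],
)

```text
time_s: 13.3
position: [0.5541, -0.1928, 0.1316]
tcp_rot: [-2.768, -1.48, 0.003]
contact_force: [0.2, 0.9, -1.4]
grip_width: 0.0137
gripper_force: 30.0
```

Run:
```python
from h import *; import pickle
s=env.state();print(s["position"],s["contact_force"],s["grip_width"],s["torque"])
p=imaging.capture("wrist"); pickle.dump((p,s),open("w7.pkl","wb"))
zt=s["position"][2]-.0133+.005
for sel in((0,1,2,3),(1,2,3),(1,3)):
  v=edgefit(p,s,[.5555,-.1934,-.5877],zt,w=7,it=5,sel=sel)
  R=Ro.from_rotvec(s["tcp_rot"]); d=R.inv().apply([v[0]-s["position"][0],v[1]-s["position"][1],0]); ty=R.apply([0,1,0]); print("cover in tool",d.round(4),"dyaw",v[2]-np.arctan2(ty[1],ty[0]))
im=p["pixels"].copy()
for X in world(v,[(-.05,-.075,zt),(.05,-.075,zt),(.05,.075,zt),(-.05,.075,zt),(.034,-.058,zt),(-.034,.044,zt),(0,.065,zt)]):
    r,c=proj(p,X,s).round().astype(int); print(r,c); cv2.circle(im,(c,r),1,(255,0,0),-1)
save("w7.png",im,1.25)
```

```text
[ 0.55406133 -0.19280195  0.13160328] [ 0.15181458  0.88401423 -1.42018461] 0.013724603809352087 [-0.07546215  0.17303363  0.02813959]
edgefit [ 0.5546 -0.193  -0.5878] n 94 med|res| 0.25
cover in tool [ 0.0001  0.0006 -0.    ] dyaw 0.0010950216413090352
edgefit [ 0.5546 -0.1931 -0.5878] n 80 med|res| 0.25
cover in tool [ 0.0001  0.0006 -0.    ] dyaw 0.001100973173125741
edgefit [ 0.5505 -0.1992 -0.5883] n 46 med|res| 0.22
cover in tool [-0.0073  0.0006  0.    ] dyaw 0.0006589027063600428
401 246
402 401
159 420
159 228
382 379
218 259
177 324
```

View pics/w7.png

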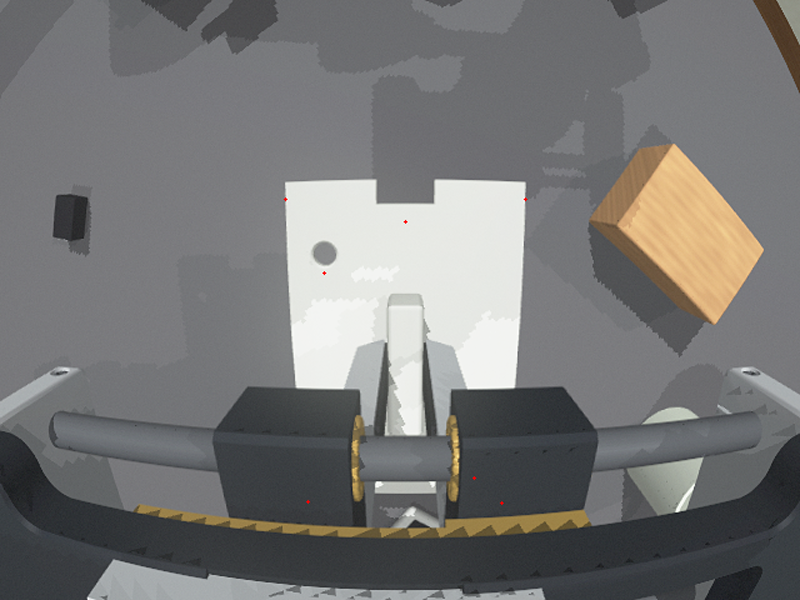

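The cover is held well: apparent offset in the tool is (0.1, 0.6) mm and it is level (the red dots come from a poor partial fit, so I ignore them). I plan the carry.

Run:
```python
from h import *
rows([.5728,.1885,.155],.280,12)
```

```text
pos [ 0.5542 -0.1929  0.1317] t 13.35 norm 0.0398
[0.0341, -0.0205, -0.0024, -0.0025, -0.0009, -0.6915]
[0.0355, -0.0179, -0.0024, -0.0025, -0.0009, -0.6915]
[0.0367, -0.0153, -0.0024, -0.0025, -0.0009, -0.6915]
[0.0377, -0.0126, -0.0024, -0.0025, -0.0009, -0.6915]
[0.0385, -0.0099, -0.0024, -0.0025, -0.0009, -0.6915]
[0.0391, -0.0071, -0.0024, -0.0025, -0.0009, -0.6915]
[0.0395, -0.0042, -0.0024, -0.0025, -0.0009, -0.6915]
[0.0397, -0.0013, -0.0024, -0.0025, -0.0009, -0.6915]
[0.0397, 0.0016, -0.0024, -0.0025, -0.0009, -0.6915]
[0.0395, 0.0044, -0.0024, -0.0025, -0.0009, -0.6915]
[0.0391, 0.0073, -0.0024, -0.0025, -0.0009, -0.6915]
[0.0385, 0.0101, -0.0024, -0.0025, -0.0009, -0.6915]
```

jog_arm(
  rows=[
    [0,0.034,-0.02,-0.006,0,0,-0.69],
    [0,0.0355,-0.018,-0.006,0,0,-0.69],
    [0,0.0365,-0.0155,-0.006,0,0,-0.69],
    [0,0.0375,-0.0125,-0.006,0,0,-0.69],
    [0,0.0385,-0.01,-0.004,0,0,-0.69],
    [0,0.039,-0.007,0,0,0,-0.69],
    [0,0.0395,-0.004,0,0,0,-0.69],
    [0,0.04,-0.0015,0,0,0,-0.69],
    [0,0.04,0.0015,0,0,0,-0.69],
    [0,0.0395,0.0045,0,0,0,-0.69],
  ],
)

```text
time_s: 14.35
position: [0.5702, 0.1254, 0.1546]
tcp_rot: [-2.064, -2.367, 0.002]
contact_force: [0.7, -0.2, -1.5]
grip_width: 0.014
gripper_force: 30.0
```

jog_arm(
  rows=[
    [0,0.039,0.0075,0,0,0,-0.69],
    [0,0.0385,0.01,0,0,0,-0.69],
    [0,0,0,0,0,0,0],
    [0,0,0,0,0,0,0],
    [0,0,0,0,0,0,0],
  ],
)

```text
time_s: 14.85
position: [0.5738, 0.1867, 0.155]
tcp_rot: [-1.893, -2.507, 0.003]
contact_force: [0.3, -0.4, -1.7]
grip_width: 0.0134
gripper_force: 30.0
```

Run:
```python
from h import *
plan([.5728,.1885,.088],.280); p=imaging.capture("wrist");plan([.5728,.1885,.088],.280)
s=env.state();zt=s["position"][2]-.0133+.005
print(s["contact_force"],s["torque"])
v=edgefit(p,s,[.5732,.1888,.2812],zt,w=7,it=5,sel=(1,2,3))
R=Ro.from_rotvec(s["tcp_rot"]); print(R.inv().apply([v[0]-s["position"][0],v[1]-s["position"][1],0]))
```

```text
pos [0.5738 0.1867 0.155 ] t 14.85 shift [ 0.0026 -0.0005  0.0838] turn [-0.015  0.005 -0.026]
pos [0.574  0.1865 0.1553] t 14.9 shift [ 0.0029 -0.0006  0.0841] turn [-0.011  0.004 -0.031]
[-0.2494918   0.38146644 -1.2114818 ] [-0.04752869  0.01163952 -0.03072507]
edgefit [0.5757 0.186  0.2773] n 80 med|res| 0.25
[-9.48194594e-04  1.54484241e-03 -1.37962296e-06]
```

jog_arm(
  rows=[
    [0,0.0028,-0.0005,0.02,0,0,-0.028],
    [0,0,0,0.03,0,0,0],
    [0,0,0,0.02,0,0,0],
    [0,0,0,0.012,0,0,0],
    [0,0,0,0,0,0,0],
    [0,0,0,0,0,0,0],
    [0,0,0,0,0,0,0],
  ],
)

```text
time_s: 15.6
position: [0.5741, 0.1897, 0.0913]
tcp_rot: [1.888, 2.509, 0.003]
contact_force: [0.9, -0.0, -1.3]
grip_width: 0.0139
gripper_force: 30.0
```

Run:
```python
from h import *; import pickle
plan([.5728,.1885,.080],.280); 
p=imaging.capture("wrist");s=env.state();plan([.5728,.1885,.080],.280);pickle.dump((p,s),open("w8.pkl","wb"))
ps=imaging.capture("side");plan([.5728,.1885,.080],.280)
r,c=proj(ps,[.573,.189,.06]).astype(int); print(r,c)
A=cv2.resize(ps["pixels"][r-55:r+45,c-65:c+68],None,fx=6,fy=6,interpolation=2)[:,:798]
save("s8.png",A)
```

```text
pos [0.5741 0.1897 0.0913] t 15.6 shift [-0.0009 -0.002   0.0141] turn [0.021 0.001 0.006]
pos [0.5741 0.1897 0.0913] t 15.65 shift [-0.0011 -0.002   0.0141] turn [0.021 0.001 0.008]
pos [0.5739 0.1898 0.0912] t 15.7 shift [-0.0012 -0.0018  0.0139] turn [0.019 0.001 0.009]
164 284
```

View pics/s8.png

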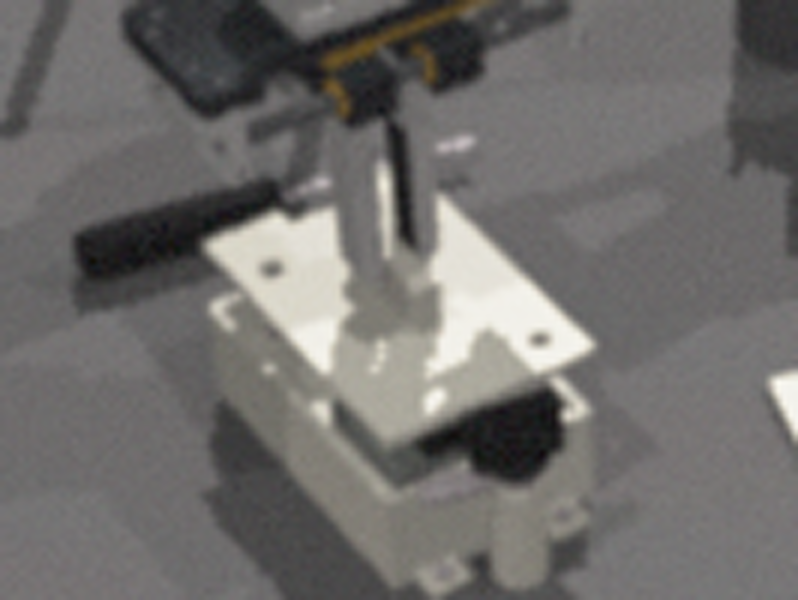

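Side view: the cover is held level over the box. Its hole_b side is at (270,268) and its hole_a side at (540,340), both lined up with the box walls. The pose readings wander by about 1 mm, so I check them against the integrated commands.

```bash
cat > integ.py <<'E'
from h import *; import pickle
Z=lambda n:[(0,0,0,0)]*n
cmds=[ # (rows (x,y,z,rz), measured settled positions, measured rotvec)
([(-.047,-.021,0,1),(-.047,-.011,.02,1),(-.047,-.001,.02,1),(-.047,.01,.02,1)]+[(0,0,.02,1)]*5+[(0,0,.015,1)],[.6045,.1191,.1715],[1.893,2.506,.002]),
([(-.052,-.03,0,0)]*7+[(-.052,-.03,0,.5)]+[(0,0,0,1)]*2+[(0,0,.004,1)]*6,[.5096,-.2537,.1518],[2.788,1.446,.001]),
([(.0236,.001,.0224,-.063)]*3+[(.0236,.0012,.0224,-.063),(0,0,.069,0)],[.5551,-.1935,.0244],[2.77,1.481,0]),
([(0,0,-.15,0)],[.5546,-.1931,.1441],[2.77,1.481,.001]),
([(0,0,.152,0)],[.5558,-.1936,.0235],[2.77,1.481,.001]),
([(0,0,.001,0)],[.5557,-.1936,.023],[2.769,1.481,.002]),
([(0,0,.001,0)],[.5553,-.1934,.0216],[2.77,1.481,.001]),
([(0,0,.005,0)],[.5549,-.1931,.0169],[2.77,1.481,.001]),
([(0,0,.003,0)],[.5551,-.1933,.0147],[2.77,1.481,.001]),
([(0,0,.002,0)],[.5552,-.1933,.0133],[2.77,1.481,.001]),
([(0,0,-.15,0)],[.5542,-.1928,.1316],[2.768,1.48,-.003]),
([(.034,-.02,-.006,-.69),(.0355,-.018,-.006,-.69),(.0365,-.0155,-.006,-.69),(.0375,-.0125,-.006,-.69),(.0385,-.01,-.004,-.69),(.039,-.007,0,-.69),(.0395,-.004,0,-.69),(.04,-.0015,0,-.69),(.04,.0015,0,-.69),(.0395,.0045,0,-.69),(.039,.0075,0,-.69),(.0385,.01,0,-.69)],[.5739,.1866,.1552],[1.893,2.507,-.003]),
([(.0028,-.0005,.082,-.028)],[.574,.1897,.0913],[1.888,2.509,.003]),
]
yw=lambda rv:np.arctan2(*Ro.from_rotvec(rv).apply([0,1,0])[1::-1])
P=np.array([.4692,.1972,.3105]); a=yw([-.389,-3.116,-.001]); D=[]
for rs,m,rv in cmds:
    for x,y,z,r in rs:
        c,s=np.cos(a),np.sin(a); P=P+.8*np.array([-s*x+c*y,c*x+s*y,-z]); a-=np.radians(6*r)
    D.append([*(np.array(m)-P),yw(rv)-a]); print(P.round(4),round(a,4),np.round(D[-1],4))
D=np.array(D); print("mean",D.mean(0).round(4),"best now",(P+D.mean(0)[:3]).round(4),a+D[:,3].mean())
E
python3 integ.py
```

```text
[0.6032 0.1198 0.1705] 0.2752 [ 0.0013 -0.0007  0.001   0.0017]
[ 0.5089 -0.2527  0.1513] -0.6149 [ 0.0007 -0.001   0.0005  0.001 ]
[ 0.5546 -0.1925  0.0244] -0.5885 [ 0.0005 -0.001  -0.     -0.0003]
[ 0.5546 -0.1925  0.1444] -0.5885 [ 0.     -0.0006 -0.0003 -0.0003]
[ 0.5546 -0.1925  0.0228] -0.5885 [ 0.0012 -0.0011  0.0007 -0.0003]
[ 0.5546 -0.1925  0.022 ] -0.5885 [ 0.0011 -0.0011  0.001   0.    ]
[ 0.5546 -0.1925  0.0212] -0.5885 [ 0.0007 -0.0009  0.0004 -0.0003]
[ 0.5546 -0.1925  0.0172] -0.5885 [ 0.0003 -0.0006 -0.0003 -0.0003]
[ 0.5546 -0.1925  0.0148] -0.5885 [ 0.0005 -0.0008 -0.0001 -0.0003]
[ 0.5546 -0.1925  0.0132] -0.5885 [ 0.0006 -0.0008  0.0001 -0.0003]
[ 0.5546 -0.1925  0.1332] -0.5885 [-0.0004 -0.0003 -0.0016 -0.0003]
[0.5734 0.1885 0.1556] 0.2786 [ 0.0005 -0.0019 -0.0004 -0.0013]
[0.5724 0.1906 0.09  ] 0.2815 [ 0.0016 -0.0009  0.0013 -0.0009]
mean [ 0.0007 -0.0009  0.0002 -0.0001] best now [0.5731 0.1897 0.0902] 0.2813546569559171
```

Integrated commands and readings agree, with the noise averaging out. I apply a small correction and lower to just above the pin tips.

jog_arm(
  rows=[
    [0,-0.0015,-0.001,0,0,0,0.023],
    [0,0,0,0.005,0,0,0],
    [0,0,0,0.005,0,0,0],
    [0,0,0,0.004,0,0,0],
    [0,0,0,0,0,0,0],
  ],
)

```text
time_s: 16.2
position: [0.5722, 0.1882, 0.0781]
tcp_rot: [-1.891, -2.508, 0.002]
contact_force: [0.0, 0.0, -1.3]
grip_width: 0.0136
gripper_force: 30.0
```

jog_arm(
  rows=[
    [0,0,0,0.002,0,0,0],
    [0,0,0,0.002,0,0,0],
    [0,0,0,0,0,0,0],
  ],
)

```text
time_s: 16.5
position: [0.5727, 0.1883, 0.0755]
tcp_rot: [-1.891, -2.508, 0.0]
contact_force: [0.2, -0.5, -0.6]
grip_width: 0.0138
gripper_force: 30.0
```

jog_arm(
  rows=[
    [0,0,0,0.002,0,0,0],
    [0,0,0,0.001,0,0,0],
    [0,0,0,0,0,0,0],
  ],
)

```text
time_s: 16.8
position: [0.5727, 0.1883, 0.0732]
tcp_rot: [-1.891, -2.508, 0.0]
contact_force: [0.7, -0.1, -1.1]
grip_width: 0.0137
gripper_force: 30.0
```

jog_arm(
  rows=[
    [0,0,0,0.002,0,0,0],
    [0,0,0,0.002,0,0,0],
    [0,0,0,0,0,0,0],
  ],
)

```text
time_s: 17.1
position: [0.5725, 0.1883, 0.0698]
tcp_rot: [-1.891, -2.508, 0.001]
contact_force: [0.8, 0.5, -1.9]
grip_width: 0.0136
gripper_force: 30.0
```

jog_arm(
  rows=[
    [0,0,0,0.002,0,0,0],
    [0,0,0,0.002,0,0,0],
    [0,0,0,0,0,0,0],
  ],
)

```text
time_s: 17.4
position: [0.5725, 0.1883, 0.0666]
tcp_rot: [-1.891, -2.508, 0.001]
contact_force: [0.4, -1.8, -1.3]
grip_width: 0.0139
gripper_force: 30.0
```

jog_arm(
  rows=[
    [0,0,0,0.002,0,0,0],
    [0,0,0,0.0015,0,0,0],
    [0,0,0,0,0,0,0],
  ],
)

```text
time_s: 17.7
position: [0.5726, 0.1883, 0.0639]
tcp_rot: [-1.891, -2.508, 0.0]
contact_force: [-0.2, -0.7, -2.3]
grip_width: 0.0138
gripper_force: 30.0
```

Both pins are in the holes, since there was no contact on the way down. Seating now.

jog_arm(
  rows=[
    [0,0,0,0.001,0,0,0],
    [0,0,0,0.0005,0,0,0],
    [0,0,0,0,0,0,0],
  ],
)

```text
time_s: 18.0
position: [0.5729, 0.1883, 0.0633]
tcp_rot: [1.891, 2.508, 0.001]
contact_force: [-1.0, -0.3, 1.8]
grip_width: 0.0137
gripper_force: 30.0
```

Run:
```python
from h import *
np.set_printoptions(precision=4,suppress=True)
s=env.state();print(s["position"],s["contact_force"],s["torque"])
v=[.573,.1884,.2794]; print("latch",world(v,[(0,-.095,0)]))
p=imaging.capture("side")
edgefit(p,None,v,.055,w=5)
```

```text
[0.5729 0.1883 0.0633] [-1.0496 -0.2742  1.8006] [-0.1042  0.2356 -0.008 ]
latch [[0.5992 0.0971 0.    ]]
edgefit [0.5724 0.1861 0.2706] n 77 med|res| 0.31
```

jog_arm(
  rows=[
    [0,0,0,0.0005,0,0,0],
    [0,0,0,0,0,0,0],
  ],
)

```text
time_s: 18.25
position: [0.5729, 0.1884, 0.0633]
tcp_rot: [1.891, 2.508, 0.001]
contact_force: [-1.1, -0.1, 4.4]
grip_width: 0.014
gripper_force: 30.0
```

jog_arm(
  rows=[
    [0.3,0,0,0,0,0,0],
    [0.35,0,0,0,0,0,0],
    [0.4,0,0,0,0,0,0],
    [0.4,0,0,-0.005,0,0,0],
    [0.4,0,0,-0.02,0,0,0],
    [0.4,0,0,-0.04,0,0,0],
    [0.4,0,0,-0.04,0,0,0],
    [0.4,0,0,-0.015,0,0,0],
    [0.4,0,0,0,0,0,0],
    [0.4,0,0,0,0,0,0],
  ],
)

```text
time_s: 19.25
position: [0.572, 0.1882, 0.1575]
tcp_rot: [-1.891, -2.508, 0.002]
contact_force: [0.3, -0.7, -0.1]
grip_width: 0.0377
gripper_force: 0.0
```

Run:
```python
from h import *
np.set_printoptions(precision=4,suppress=True)
s=env.state();print(s["position"],s["contact_force"])
p=imaging.capture("wrist")
for z in (.055,.06): 
  v=edgefit(p,s,[.573,.1884,.2794],z,w=6,sel=(1,2,3))
# pins visible through holes? compare darkness around
v=np.array(v)
# latch pose via net
for l in("latch_tip","latch_grip"): print(l,[(b["at"],b["conf"]) for b in imaging.boxes_of(p,l)[:2]])
```

```text
[0.572  0.1882 0.1575] [ 0.2707 -0.7018 -0.1048]
edgefit [0.5744 0.1886 0.2794] n 82 med|res| 0.23
edgefit [0.5744 0.1885 0.2795] n 82 med|res| 0.76
latch_tip [([342.0, 305.0], 0.84), ([228.7, 324.0], 0.63)]
latch_grip [([342.0, 308.5], 0.84)]
```

The cover fits at rim height (residual 0.23 px, yaw 0.279), so it is home. Next I plan the move to the latch knob.

Run:
```python
from h import *
s=dict(env.state()); s["position"]=np.array([.5727,.1883,.1583])
rows([.5992,.0971,.13],1.70,15,s)
```

```text
pos [0.5727 0.1883 0.1583] t 19.4 norm 0.0083
[-0.0079, 0.0, 0.0024, -0.0016, -0.0017, -0.9048]
[-0.0079, -0.0007, 0.0024, -0.0016, -0.0017, -0.9048]
[-0.0078, -0.0015, 0.0024, -0.0016, -0.0017, -0.9048]
[-0.0076, -0.0022, 0.0024, -0.0016, -0.0017, -0.9048]
[-0.0074, -0.0029, 0.0024, -0.0016, -0.0017, -0.9048]
[-0.0071, -0.0036, 0.0024, -0.0016, -0.0017, -0.9048]
[-0.0067, -0.0042, 0.0024, -0.0016, -0.0017, -0.9048]
[-0.0063, -0.0048, 0.0024, -0.0016, -0.0017, -0.9048]
[-0.0058, -0.0054, 0.0024, -0.0016, -0.0017, -0.9048]
[-0.0052, -0.0059, 0.0024, -0.0016, -0.0017, -0.9048]
[-0.0046, -0.0064, 0.0024, -0.0016, -0.0017, -0.9048]
[-0.004, -0.0068, 0.0024, -0.0016, -0.0017, -0.9048]
[-0.0034, -0.0072, 0.0024, -0.0016, -0.0017, -0.9048]
[-0.0027, -0.0075, 0.0024, -0.0016, -0.0017, -0.9048]
[-0.0019, -0.0077, 0.0024, -0.0016, -0.0017, -0.9048]
```

jog_arm(
  rows=[
    [0.4,-0.008,0,0,0,0,-0.905],
    [0.4,-0.008,-0.0007,0,0,0,-0.905],
    [0.4,-0.0078,-0.0015,0.002,0,0,-0.905],
    [0.4,-0.0076,-0.0022,0.002,0,0,-0.905],
    [0.4,-0.0074,-0.003,0.003,0,0,-0.905],
    [0.4,-0.0071,-0.0036,0.003,0,0,-0.905],
    [0.4,-0.0067,-0.0042,0.003,0,0,-0.905],
    [0.4,-0.0063,-0.0048,0.003,0,0,-0.905],
    [0.4,-0.0058,-0.0054,0.003,0,0,-0.905],
    [0.4,-0.0052,-0.006,0.003,0,0,-0.905],
  ],
)

```text
time_s: 20.4
position: [0.5898, 0.1269, 0.1394]
tcp_rot: [-0.532, -3.094, 0.001]
contact_force: [-0.6, 0.0, 0.6]
grip_width: 0.0375
gripper_force: 0.0
```

jog_arm(
  rows=[
    [0.4,-0.0046,-0.0064,0.003,0,0,-0.905],
    [0.4,-0.004,-0.0068,0.003,0,0,-0.905],
    [0.4,-0.0034,-0.0072,0.003,0,0,-0.905],
    [0.4,-0.0027,-0.0075,0.002,0,0,-0.905],
    [0.4,-0.0019,-0.0077,0.002,0,0,-0.905],
    [0.4,0,0,0,0,0,0],
    [0.4,0,0,0,0,0,0],
    [0.4,0,0,0,0,0,0],
  ],
)

```text
time_s: 21.2
position: [0.599, 0.0971, 0.1301]
tcp_rot: [0.201, -3.134, -0.0]
contact_force: [-0.4, 0.7, 0.5]
grip_width: 0.0375
gripper_force: 0.0
```

Run:
```python
from h import *
plan([.5992,.0971,.076],1.70)
s=env.state();p=imaging.capture("wrist");plan([.5992,.0971,.076],1.70)
for l,z in(("latch_tip",.06),("latch_grip",.0825)):
  for b in imaging.boxes_of(p,l)[:2]: print(l,b["at"],b["conf"],onz(p,b["at"],z,s))
```

```text
pos [0.599  0.0971 0.1301] t 21.2 shift [-0.0003 -0.      0.0676] turn [ 0.003 -0.007 -0.009]
pos [0.5991 0.0971 0.1303] t 21.25 shift [-0.0002 -0.      0.0679] turn [ 0.003 -0.004 -0.005]
latch_tip [249.9, 323.7] 0.64 [0.59904551 0.09779898 0.06      ]
latch_tip [228.5, 330.6] 0.21 [0.58322139 0.10057037 0.06      ]
latch_grip [249.2, 326.6] 0.84 [0.5924479 0.0988127 0.0825   ]
latch_grip [233.1, 332.3] 0.24 [0.58153894 0.10101848 0.0825    ]
```

jog_arm(
  rows=[
    [0.4,0,0,0.02,0,0,0],
    [0.4,0,0,0.018,0,0,0],
    [0.4,0,0,0.012,0,0,0],
    [0.4,0,0,0.008,0,0,0],
    [0.4,0,0,0.005,0,0,0],
    [0.4,0,0,0.004,0,0,0],
    [0.4,0,0,0,0,0,0],
  ],
)

```text
time_s: 22.05
position: [0.5993, 0.0968, 0.0768]
tcp_rot: [0.203, -3.135, -0.0]
contact_force: [-0.1, -1.0, 0.1]
grip_width: 0.0377
gripper_force: 0.0
```

jog_arm(
  rows=[
    [0,0,0,0,0,0,0],
    [0,0,0,0,0,0,0],
    [0,0,0,0,0,0,0],
    [0,0,0,0,0,0,0],
    [0,0,0,0,0,0,0],
  ],
  force=25,
)

```text
time_s: 22.55
position: [0.5996, 0.0962, 0.0773]
tcp_rot: [-0.203, 3.134, -0.001]
contact_force: [0.3, -2.2, 1.6]
grip_width: 0.0117
gripper_force: 24.9
```

The knob is gripped at 11.7 mm. Turning clockwise.

jog_arm(
  rows=[
    [0,0,0,0,0,0,0.4],
    [0,0,0,0,0,0,0.6],
    [0,0,0,0,0,0,0.6],
    [0,0,0,0,0,0,0.6],
    [0,0,0,0,0,0,0.6],
    [0,0,0,0,0,0,0.6],
    [0,0,0,0,0,0,0.6],
    [0,0,0,0,0,0,0.6],
    [0,0,0,0,0,0,0.6],
    [0,0,0,0,0,0,0.6],
  ],
)

```text
time_s: 23.55
position: [0.5995, 0.0956, 0.0773]
tcp_rot: [0.746, 3.051, -0.003]
contact_force: [-0.3, -3.8, 1.2]
grip_width: 0.012
gripper_force: 24.9
```

jog_arm(
  rows=[
    [0,0,0,0,0,0,0.6],
    [0,0,0,0,0,0,0.6],
    [0,0,0,0,0,0,0.6],
    [0,0,0,0,0,0,0.6],
    [0,0,0,0,0,0,0.6],
    [0,0,0,0,0,0,0.6],
    [0,0,0,0,0,0,0.6],
    [0,0,0,0,0,0,0.6],
    [0,0,0,0,0,0,0.6],
    [0,0,0,0,0,0,0],
  ],
)

```text
time_s: 24.55
position: [0.5991, 0.0952, 0.0772]
tcp_rot: [1.564, 2.723, -0.004]
contact_force: [-1.5, -5.8, 4.0]
grip_width: 0.0117
gripper_force: 24.9
```

Run:
```python
from h import *
s=env.state(); ty=Ro.from_rotvec(s["tcp_rot"]).apply([0,1,0]); print(s["time_s"],np.arctan2(ty[1],ty[0]),s["position"],s["contact_force"],s["torque"],s["grip_width"])
```

```text
24.55 0.5280525731904547 [0.59907282 0.09524218 0.07724095] [-1.53784744 -5.84567166  3.97744962] [-1.09745301  0.20939142 -0.03130524] 0.011743281070768734
```

jog_arm(
  rows=[
    [0,-0.0008,-0.0005,0,0,0,0.3],
    [0,-0.0008,-0.0005,0,0,0,0.3],
    [0,0,0,0,0,0,0.3],
    [0,0,0,0,0,0,0],
  ],
)

```text
time_s: 24.95
position: [0.599, 0.0951, 0.0773]
tcp_rot: [-1.69, -2.648, 0.0]
contact_force: [-0.9, -1.8, 3.8]
grip_width: 0.0119
gripper_force: 24.9
```

Run:
```python
from h import *
s=env.state(); ty=Ro.from_rotvec(s["tcp_rot"]).apply([0,1,0]); print(s["time_s"],np.arctan2(ty[1],ty[0]),s["position"],s["contact_force"],s["torque"],s["grip_width"])
```

```text
24.95 0.4344729539012005 [0.59903071 0.09511088 0.07725891] [-0.9311019  -1.84702083  3.84738711] [-0.53240818  0.26816727  0.02567655] 0.011869748484050799
```

jog_arm(
  rows=[
    [0,0,0,0,0,0,0.3],
    [0,0,0,0,0,0,0.3],
    [0,0,0,0,0,0,0],
  ],
)

```text
time_s: 25.25
position: [0.599, 0.0951, 0.0773]
tcp_rot: [1.771, 2.595, -0.001]
contact_force: [-1.0, -3.2, 3.5]
grip_width: 0.0118
gripper_force: 25.4
```

Run:
```python
from h import *
s=env.state(); ty=Ro.from_rotvec(s["tcp_rot"]).apply([0,1,0]); print(s["time_s"],np.arctan2(ty[1],ty[0]),s["position"],s["contact_force"],s["torque"],s["grip_width"])
```

```text
25.25 0.3730011351688874 [0.59901016 0.09508436 0.07726013] [-0.97861596 -3.20135131  3.49816311] [-0.59580483  0.38892788  0.42128444] 0.011756753995618778
```

The torque rise shows the hard stop is reached. Letting go and retreating.

jog_arm(
  rows=[
    [0.4,0,0,0,0,0,0],
    [0.4,0,0,0,0,0,0],
    [0.4,0,0,0,0,0,0],
    [0.4,0,0,0,0,0,0],
    [0.4,0,0,-0.01,0,0,0],
    [0.4,0,0,-0.03,0,0,0],
    [0.4,0,0,-0.04,0,0,0],
    [0.4,0,0,-0.04,0,0,0],
    [0.4,0,0,0,0,0,0],
    [0.4,0,0,0,0,0,0],
  ],
)

```text
time_s: 26.25
position: [0.5996, 0.0954, 0.1739]
tcp_rot: [1.774, 2.591, 0.002]
contact_force: [0.6, 0.1, 0.6]
grip_width: 0.0375
gripper_force: 0.0
```

Run:
```python
from h import *; import pickle
s=env.state();print(s["position"],s["contact_force"],s["grip_width"])
p=imaging.capture("wrist")
v=edgefit(p,s,[.573,.1884,.2794],.055,w=5,sel=(1,2,3))
g=cv2.cvtColor(p["pixels"],cv2.COLOR_RGB2GRAY)
# latch bar over cover edge: knob top profile along/perp predicted direction
for L in(1.2,1.4,1.6):
    a=np.pi+.15-L
    q=[proj(p,X,s).round().astype(int) for X in world(v,[(r*np.cos(a),-.095+r*np.sin(a),.093 if abs(r)<.022 else .062) for r in(-.018,-.009,0,.009,.018,.03,.04)])]
    print(L,[p["pixels"][r,c].tolist() for r,c in q])
# holes: pin grey inside
for h in((.034,-.058,.062),(-.034,.044,.062)):
    r,c=proj(p,world(v,[h])[0],s).round().astype(int); print(r,c); print(g[r-5:r+7:1,c-6:c+7:2])
print([(b["at"],b["conf"],onz(p,b["at"],.062,s)) for b in imaging.boxes_of(p,"latch_tip")[:2]])
```

```text
[0.59960164 0.09537203 0.17393831] [0.57177301 0.12215104 0.64557589] 0.037480725154426395
edgefit [0.5744 0.1874 0.2795] n 120 med|res| 0.25
1.2 [[124, 124, 128], [61, 62, 64], [64, 67, 67], [63, 67, 69], [64, 67, 64], [236, 237, 233], [241, 242, 239]]
1.4 [[88, 89, 92], [59, 60, 62], [64, 67, 67], [66, 68, 68], [74, 75, 75], [176, 177, 179], [196, 200, 193]]
1.6 [[86, 86, 88], [59, 59, 62], [64, 67, 67], [67, 69, 70], [72, 74, 73], [215, 214, 217], [214, 215, 217]]
197 370
[[116 110 168 157 142 146 229]
 [101 137 187 200 141 133 226]
 [ 94 144 201 216 146 129 225]
 [ 98 143 193 213 150 126 222]
 [117 127 179 203 148 133 220]
 [138 114 157 177 142 141 225]
 [145 144 143 147 136 161 227]
 [142 193 175 135 134 185 230]
 [141 210 195 146 159 213 229]
 [180 206 187 181 206 229 230]
 [233 223 224 221 225 229 229]
 [230 229 228 228 230 228 228]]
63 296
[[223 230 229 220 218 229 232]
 [221 220 201 161 150 184 231]
 [222 203 166 190 130 132 196]
 [221 169 179 209 180 119 150]
 [218 151 180 220 195 145 126]
 [216 138 167 192 184 147 137]
 [215 113 141 171 160 143 145]
 [216 118 119 142 126 138 149]
 [200 129  99 107 107 132 148]
 [174 136  98 102 105 133 151]
 [156 148  99 100 100 136 160]
 [156 149 122  93 101 148 188]]
[([234.9, 320.7], 0.57, array([0.59789291, 0.09803945, 0.062     ]))]
```

The pins show bright in both holes, the cover is flush, and the steel-coloured bar lies across the cover's edge at about 1.6 rad. Handing in.

```bash
python3 -c "
from h import *
print(env.job_done())"
```

```text
the job is handed in; nothing more can be done
None
```

I put the cover back on the box over both pins, flush on the rim. I then turned the latch clockwise to its stop so its bar lies across the cover's edge, released it and handed the job in after about 26 s; the hand-in gave no verdict.

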